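# Clear the draughtsmen into the board's drawer

## Robot

A 7-joint arm with a two-finger parallel gripper is mounted at the origin on the work surface. World frame = base frame: x ahead of the robot, y to its left, z up, the work surface at z = 0. Lengths are in m, angles in degrees, forces in N, time in s.
With the tool pointing down it reaches from about 0.35 to 0.9 m from the base axis. Payload 8.1 kg.
Tool frame: the origin (TCP) lies on the mounting face of the last link; the fingertips stand 178 mm ahead of it and the grasp point (between the pads) lies hold_point_z ahead of it (hold_point_z is the distance from the TCP to the grasp point, in m); z points along the fingers, y is the direction in which the jaws open and shut (so a half turn about z gives the same grasp; the last joint's range is limited). The gripper opens to 92 mm and grips with 3 to 60 N. Pads are 19 mm wide; open, the fingers measure 130 mm over their backs; the gripper's body (75 mm by 190 mm) begins 47 mm behind the grasp point.
Start: joints at [65.627, 24.895, 1.432, 90.138, -0.665, 64.973, -4.303], TCP at [0.198, -0.593, 0.405] pointing down, gripper open.
Joint ranges: [-149.89, 149.89], [-25.12, 119.58], [-72.63, 75.52], [4.76, 147.25], [-75.54, 255.54], [6.69, 114.76], [-157.13, 157.13]. Speed limits (degrees/s): [127.2, 127.2, 172.46, 172.46, 180, 180, 180].

## Interface

Orientations are given as a 3x3 rotation matrix whose columns are the frame's x, y, z axes.
In Python, from station import get_obs, read_camera, camera_params, sign_off, hold_point_z gives the robot as it stands.
- The arm moves only by the tool move_arm, never from a script. Its argument "targets" is one flat list of numbers, 7 for each row, row after row: the turn, a rotation vector about the tool's x, y, z in rad, then the shift along the tool's x, y, z in m, then the closure, from 0 (fully open) to 1 (shut). In form: [ax, ay, az, dx, dy, dz, fingers, ax, ay, az, dx, dy, dz, fingers, ...]. A call has 1 to 12 rows; each row shifts and turns the commanded pose from where the row before left it, along the tool's axes as they then stand; what a row does not reach is not made up. A row lasts 1/8 s, in which the tool goes at most 62.5 mm and 10.7 degrees, less where a joint would pass 70% of its speed; a pose out of reach is approached as far as the arm can. A call is refused whole if a number of a shift passes 0.0625 or a number of a turn 0.188, either way. A call with a gripper value outside its range is refused whole. The fingers move at their own pace and stop on an object; "squeeze" is the grip in N (left out, the last holds). Time passes only in rows, so rows that do not move let the fingers close. It gives the time, the measured TCP pose, the force and the opening at its end, in the units of the state.
- get_obs(): the state, without advancing time (a new reading comes with each control period).
- read_camera(name): name is "side" or "top"; returns (picture, depth): 420x560x3 uint8, red, green, blue; 420x560 float32, m along the optical axis (not along the pixel's ray), 0 where there is no reading.
- camera_params(name): a dict with "fx", "fy", "cx", "cy" (pixels), "camera_from_world" (4x4, takes a point from world to camera coordinates). Camera axes: x right, y down, z forward; pixel columns grow to the right and rows downward; lengths in m; the calibration is good to about 2 mm. A picture is of the moment at which its call begins. camera_params takes no time and is no camera call.
- sign_off(): hands the job in, once; it reports no verdict.
The state is a dict: "time_s": time; "qpos": joint angles; "qvel": joint speeds; "joint_torque": joint torques, N m; "tool_pos": TCP position; "tool_rot": TCP orientation; "contact_force": force on the tool from outside, world axes, zero at the start; "ft_torque": the same for the moment, N m; "finger_gap": opening from 0.0 (shut) to 1.0 (fully open).
Only numpy, scipy, OpenCV 4.12 (cv2) and the standard library are available. Lean on these libraries where they do the work, as an engineer would, in place of code of your own. Each camera call takes 0.05 s, during which the arm holds its last target. There are 200 camera calls.

## Task

The game of draughts is over: with the fingers, sweep all five draughtsmen that are left on the board over its edge into the open drawer beneath, then push the drawer fully shut. Only sweep and push: do not pick up or lift any piece, and leave the coffee cup, the spectacles and the pen where they are.

Things in the scene. Friction and masses are not known exactly. Their poses are not given: they have to be found in the camera images.
- board: draughts board built as a walnut case, 290 x 290 mm and 62 mm high, fixed to the table, with a flat top without raised rim. Origin at the centre of its underside, on the table; z up, its flat playing surface at z = 62 mm. Its -x side is the drawer side: pieces swept along the board's -x fall into the drawer. The top is 12 mm thick
- board_edge (a point): middle of the top edge of the board above the drawer (board x = -145 mm, z = 62 mm); same axes as the board
- drawer (a joint): how far the drawer is pulled out of the case along the board's -x, m: 0 fully shut (front flush with the case), 0.14 fully out; starts 0.10 to 0.14 out. It slides with about 2 N and stays where it is left
- drawer_front (a point): centre of the outer face of the drawer's front panel, 27.5 mm above the table; moves with the drawer, axes as the board's, outward is -x. The panel is 262 mm wide, 12 mm thick, from 7 to 48 mm above the table, with a finger cut-out 60 mm wide and 14 mm deep in the middle of its upper edge
- drawer_floor (a point): centre of the drawer's inner floor, 11 mm above the table; moves with the drawer, axes as the board's. The inside is 252 mm (x) by 250 mm (y), side walls 37 mm high; the part that sticks out of the case is open from above
- cup: white espresso mug, 62 mm diameter, 58 mm high, with a handle at its +y, upright on the table, 30 mm or more beside the drawer; origin at the centre of its underside
- spectacles: folded amber spectacles, 138 x 46 x 14 mm, lying on the table along the board's -y side; origin at the centre of the underside, x along the length
- pen: black pen with steel clip, 136 mm long, 11 mm thick, lying on the table along the board's +x side, opposite the drawer; origin at the centre of the underside, x along the length
- light1: one of the draughtsmen: flat ivory resin disc with a bevelled rim and a ring on top, 28 mm diameter (23 mm at its flat faces), 9 mm thick, about 14 g; origin at the centre of its underside. Starts lying flat on top of the board, at least 20 mm clear of its edges, with at least 25 mm of free board between any two pieces
- light2: one of the draughtsmen: flat ivory resin disc with a bevelled rim and a ring on top, 28 mm diameter (23 mm at its flat faces), 9 mm thick, about 14 g; origin at the centre of its underside. Starts lying flat on top of the board, at least 20 mm clear of its edges, with at least 25 mm of free board between any two pieces
- light3: one of the draughtsmen: flat ivory resin disc with a bevelled rim and a ring on top, 28 mm diameter (23 mm at its flat faces), 9 mm thick, about 14 g; origin at the centre of its underside. Starts lying flat on top of the board, at least 20 mm clear of its edges, with at least 25 mm of free board between any two pieces
- red1: one of the draughtsmen: flat dark red resin disc with a bevelled rim and a ring on top, 28 mm diameter (23 mm at its flat faces), 9 mm thick, about 14 g; origin at the centre of its underside. Starts lying flat on top of the board, at least 20 mm clear of its edges, with at least 25 mm of free board between any two pieces
- red2: one of the draughtsmen: flat dark red resin disc with a bevelled rim and a ring on top, 28 mm diameter (23 mm at its flat faces), 9 mm thick, about 14 g; origin at the centre of its underside. Starts lying flat on top of the board, at least 20 mm clear of its edges, with at least 25 mm of free board between any two pieces
Not all that is in view belongs to the job. Leave any green look-alike of the red2 alone. Leave any yellow look-alike of the light1 alone.

How it is judged:
By the outcome, as a careful person would: the job done as asked, in the order asked, and still so for the second after the job is handed in, with the robot touching nothing.
It also fails if it takes over 64 s, if anything falls off the work surface, if the arm or the gripper's body presses on something with over 40 N, if the wrist force passes 120 N, or if a joint passes its speed limit or range.

## Working session

There is one attempt and no reset: what is moved stays moved. The work goes in short steps, Python scripts to look and compute and a tool call to move; the robot and the scene stay as the last step left them, time stands still between calls to the robot, and variables do not carry over. Pictures are saved under pics/ and viewed, about 8 in all and at most 12, crops included, and the job is handed in when it is done.

Besides the shell and the picture viewer there is one more tool, called as a command line: name --argument value ..., lists and objects as JSON in quotes. move_arm: Moves the arm, as the interface text tells. Its arguments: {"type":"object","properties":{"targets":{"type":"array"},"squeeze":{"type":"number"}},"required":["targets"]}

```bash
mkdir -p pics; ls
python3 - <<'E'
from station import *
import cv2
print(hold_point_z if not callable(hold_point_z) else hold_point_z())
for n in ("side","top"):
    p,d=read_camera(n); cv2.imwrite(f"pics/{n}0.png",p[...,::-1])
    c=camera_params(n); print(n,c)
o=get_obs(); print(o)
E
```

```text
pics
0.1592
side {'fx': 411.0870578624844, 'fy': 411.0870578624844, 'cx': 272.87971872861834, 'cy': 208.16423855183356, 'camera_from_world': array([[ 0.88536628, -0.46449909,  0.01916122, -0.52885741],
       [-0.24461937, -0.50051796, -0.83044755,  0.23523195],
       [ 0.39533267,  0.73056305, -0.5567672 ,  0.5427775 ],
       [ 0.        ,  0.        ,  0.        ,  1.        ]])}
top {'fx': 416.48897451440445, 'fy': 416.48897451440445, 'cx': 274.0769182903514, 'cy': 210.78915197506635, 'camera_from_world': array([[-8.47373947e-04, -9.99990650e-01,  4.24049156e-03,
         5.16580972e-02],
       [-9.93540193e-01,  3.60691646e-04, -1.13480193e-01,
         6.19784168e-01],
       [ 1.13477603e-01, -4.30925896e-03, -9.93531209e-01,
         7.14127898e-01],
       [ 0.00000000e+00,  0.00000000e+00,  0.00000000e+00,
         1.00000000e+00]])}
{'time_s': 0.1, 'qpos': array([65.62512404, 24.93077071,  1.43206046, 90.18281989, -0.66559246,
       64.97249663, -4.30233043]), 'qvel': array([ 0.0322397 , -0.07132016, -0.09196363, -0.09364623,  0.01645091,
        0.03713144, -0.00104967]), 'joint_torque': array([ 2.82954104e-03, -6.69130254e+01,  9.87882838e-01, -3.15148151e+01,
       -6.04970078e-02,  3.74107214e-02,  5.61017976e-05]), 'tool_pos': array([ 0.19817812, -0.59253554,  0.40404904]), 'tool_rot': array([[ 9.48370856e-01,  3.17163093e-01, -5.39975672e-04],
       [ 3.17163531e-01, -9.48370046e-01,  1.24515313e-03],
       [-1.17180134e-04, -1.35212753e-03, -9.99999079e-01]]), 'contact_force': array([ 0.22050921, -0.43221047,  0.46088315]), 'ft_torque': array([-0.02061081,  0.01174361,  0.02293877]), 'finger_gap': 0.9997726776818924}
```

View pics/top0.png

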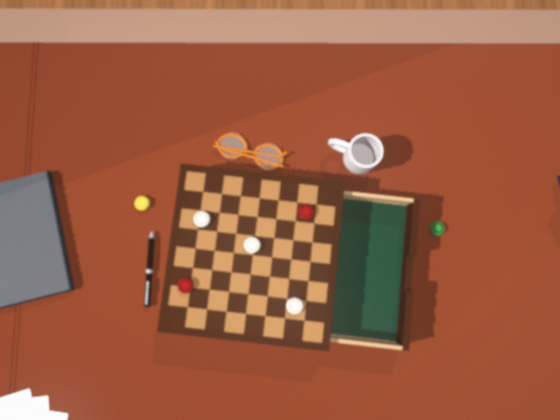

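View pics/side0.png

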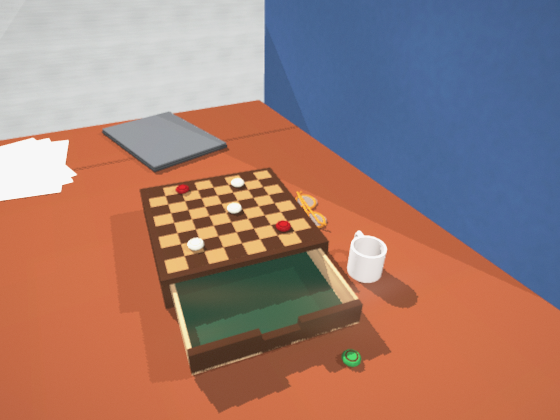

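Top view: three light pieces at about (202,219), (252,245) and (294,306), and two red at (306,212) and (185,285). The yellow (142,203) and green (438,228) discs lie on the table off the board, so they are look-alikes and stay put. The drawer is to the right, which is world -y. One enlarged crop next, to get exact pixels.

```bash
cat > h.py <<'E'
import numpy as np
from station import *
def pt(n,u,v,z):
    c=camera_params(n); T=np.array(c["camera_from_world"]); R,t=T[:3,:3],T[:3,3]
    o=-R.T@t; r=R.T@np.array([(u-c["cx"])/c["fx"],(v-c["cy"])/c["fy"],1.])
    return o+r*(z-o[2])/r[2]
E
python3 - <<'E'
import cv2
im=cv2.imread("pics/top0.png")[130:360,130:450]
cv2.imwrite("pics/crop.png",cv2.resize(im,(800,575),interpolation=cv2.INTER_CUBIC))
E
```

```text
(no output)
```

View pics/crop.png

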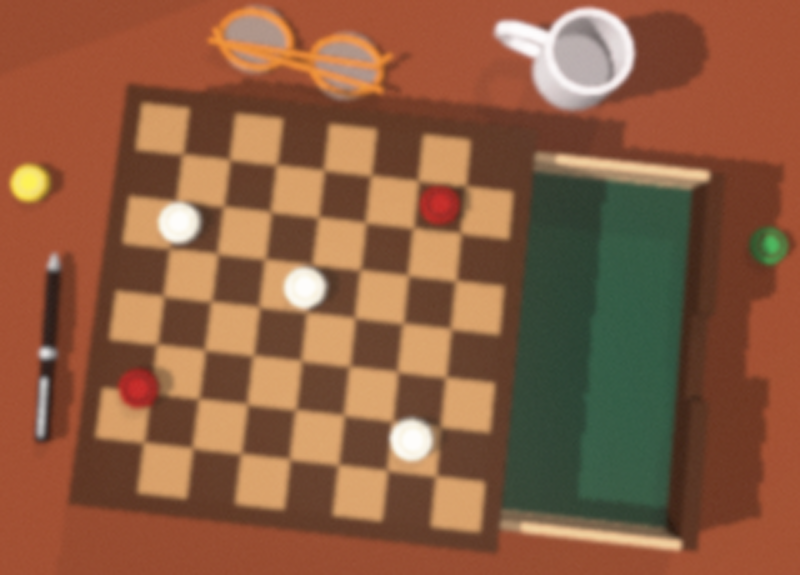

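The crop confirms two red and three ivory pieces on the board. In crop pixels they are red (440,205), (138,388) and light (180,223), (305,288), (411,440). Yellow and green are off the board.

Run:
```python
from h import *
f=lambda u,v,z: pt("top",u/2.5+130,v/2.5+130,z)
C=[f(*p,.062) for p in [(128,86),(537,120),(497,551),(70,503)]]
for c in C: print(c.round(3))
L=[np.linalg.norm(C[i]-C[(i+1)%4]).round(3) for i in range(4)];print(L)
ctr=np.mean(C,0)
d=-(C[1]-C[0]+C[2]-C[3]); y=(C[0]+C[1]-C[2]-C[3])  # board x ; 
print("angx",np.degrees(np.arctan2(d[1],d[0])),"angnormal",np.degrees(np.arctan2(y[1],y[0])))
a=np.radians((np.degrees(np.arctan2(d[1],d[0]))+np.degrees(np.arctan2(y[1],y[0]))+90)/2)
# board y = z cross x
bx=np.array([np.cos(a),np.sin(a)]);by=np.array([-bx[1],bx[0]])
print("ctr",ctr,"a",np.degrees(a),bx,by)
def B(p): return (bx@(p[:2]-ctr[:2])).round(4),(by@(p[:2]-ctr[:2])).round(4)
for n,u,v,z in [("red440",440,205,.068),("red138",138,388,.068),("l180",180,223,.068),("l305",305,288,.068),("l411",411,440,.068),("frontR",712,178,.048),("frontL",682,548,.048),("cup",590,50,.058),("green",770,245,.006),("spec",380,92,.01)]:
    p=f(u,v,z); print(n,p.round(3),"board",B(p))
```

```text
[0.699 0.214 0.062]
[ 0.675 -0.073  0.062]
[ 0.382 -0.04   0.062]
[0.414 0.246 0.062]
[np.float64(0.288), np.float64(0.294), np.float64(0.288), np.float64(0.287)]
angx 84.42144207188973 angnormal -6.374667455506021
ctr [0.54218193 0.08704463 0.062     ] a 84.02338730819186 [0.10412251 0.99456448] [-0.99456448  0.10412251]
red440 [ 0.614 -0.003  0.068] board (np.float64(-0.0826), np.float64(-0.0808))
red138 [0.49  0.201 0.068] board (np.float64(0.1081), np.float64(0.0638))
l180 [0.602 0.175 0.068] board (np.float64(0.0937), np.float64(-0.0499))
l305 [0.557 0.089 0.068] board (np.float64(0.0036), np.float64(-0.0146))
l411 [0.455 0.017 0.068] board (np.float64(-0.0782), np.float64(0.0791))
frontR [ 0.635 -0.199  0.048] board (np.float64(-0.2743), np.float64(-0.1224))
frontL [ 0.381 -0.168  0.048] board (np.float64(-0.2705), np.float64(0.1341))
cup [ 0.726 -0.112  0.058] board (np.float64(-0.1787), np.float64(-0.2033))
green [ 0.591 -0.254  0.006] board (np.float64(-0.3345), np.float64(-0.0838))
spec [0.706 0.036 0.01 ] board (np.float64(-0.0335), np.float64(-0.1683))
```

move_arm --targets '[0,0,-0.163,0,0,0,0.85,0,0,-0.163,0,0,0,0.85,0,0,-0.163,0,0,0,0.85,0,0,-0.163,0,0,0,0.85,0,0,-0.163,0,0,0,0.85,0,0,-0.163,0,0,0,0.85,0,0,-0.163,0,0,0,0.85,0,0,0,0,0,0,0.85]'

```text
time_s: 1.1
tool_pos: [0.198, -0.5927, 0.4043]
tool_rot: [[0.108, 0.994, -0.0], [0.994, -0.108, 0.001], [0.001, -0.0, -1.0]]
contact_force: [-0.1, -1.4, 0.5]
finger_gap: 0.184
```

```bash
cat >> h.py <<'E'
ctr=np.array([.5422,.0870]); a=np.radians(84.02)
bx=np.array([np.cos(a),np.sin(a)]);by=np.array([-bx[1],bx[0]])
def go(X,Y,ztip):
    o=get_obs(); R=np.array(o["tool_rot"]); p=np.array(o["tool_pos"]); w=ctr+bx*X+by*Y
    d=p[:2]-ctr; print("t",round(o["time_s"],2),"tcp board",(bx@d).round(4),(by@d).round(4),"tip z",round(p[2]-.178,4),"F",np.round(o["contact_force"],1))
    print("yaw err deg",np.degrees(a-np.arctan2(R[1,0],R[0,0])).round(2),"tilt",R[2,:2].round(4),"gap",round(o["finger_gap"],3),"q",np.round(o["qpos"],0))
    print("tool shift",(R.T@(np.array([*w,ztip+.178])-p)).round(4))
E
python3 -c "
from h import *
go(-.0526,-.081,.100)"
```

```text
t 1.1 tcp board -0.7118 0.2715 tip z 0.2263 F [-0.1 -1.4  0.5]
yaw err deg 0.22 tilt [ 0.0008 -0.0001] gap 0.184 q [ 76.  26. -13.  89.   6.  66.  55.]
tool shift [0.6605 0.3499 0.1268]
```

move_arm --targets '[0,0,0,0.05,0.027,0,0.85,0,0,0,0.05,0.027,0,0.85,0,0,0,0.05,0.027,0,0.85,0,0,0,0.05,0.027,0,0.85,0,0,0,0.05,0.027,0,0.85,0,0,0,0.05,0.027,0,0.85,0,0,0,0.05,0.027,0,0.85,0,0,0,0.05,0.027,0,0.85,0,0,0,0.05,0.027,0,0.85,0,0,0,0.05,0.027,0,0.85,0,0,0,0.05,0.027,0,0.85,0,0,0,0,0,0,0.85]'

```text
time_s: 2.6
tool_pos: [0.5539, -0.0726, 0.4047]
tool_rot: [[0.103, 0.995, 0.001], [0.995, -0.103, 0.003], [0.003, 0.001, -1.0]]
contact_force: [-0.9, -0.6, -0.2]
finger_gap: 0.148
```

```bash
python3 -c "
from h import *
go(-.0526,-.081,.100)"
```

```text
t 2.6 tcp board -0.1575 -0.0283 tip z 0.2267 F [-0.9 -0.6 -0.2]
yaw err deg -0.04 tilt [0.003  0.0006] gap 0.148 q [ 23.  21. -28.  98.  11.  63. -14.]
tool shift [0.1045 0.0527 0.127 ]
```

move_arm --targets '[0,0,0,0.035,0.0175,0.02,0.85,0,0,0,0.035,0.0175,0.02,0.85,0,0,0,0.0345,0.0175,0.03,0.85,0,0,0,0,0,0.03,0.85,0,0,0,0,0,0.027,0.85,0,0,0,0,0,0,0.85,0,0,0,0,0,0,0.85]'

```text
time_s: 3.48
tool_pos: [0.616, 0.0201, 0.2787]
tool_rot: [[0.109, 0.994, 0.001], [0.994, -0.109, -0.0], [-0.0, 0.001, -1.0]]
contact_force: [0.2, 0.8, 0.9]
finger_gap: 0.147
```

```bash
python3 -c "
from h import *
import cv2
go(-.0526,-.081,.065)
p,d=read_camera('side'); cv2.imwrite('pics/s1.png',cv2.resize(p[150:400,120:400,::-1],None,fx=2,fy=2))"
```

```text
t 3.48 tcp board -0.0588 -0.0803 tip z 0.1007 F [0.2 0.8 0.9]
yaw err deg 0.28 tilt [-0.0001  0.0009] gap 0.147 q [ 11.  34. -26.  98.  18.  52. -29.]
tool shift [0.0062 0.0006 0.0357]
```

View pics/s1.png

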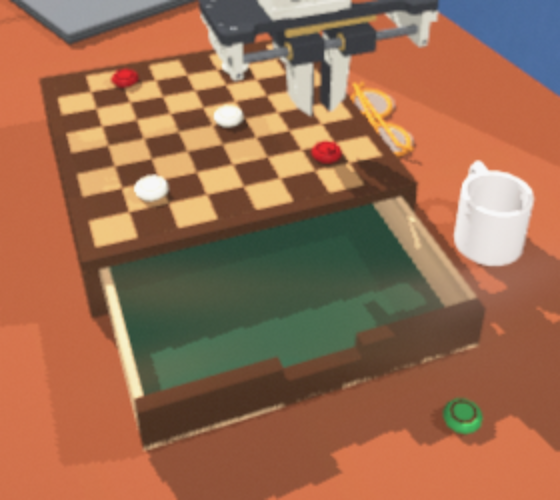

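Side view: the gripper tips hang behind the red piece, on its far side from the drawer, and line up with it. Descending.

move_arm --targets '[0,0,0,0.006,0,0.018,0.85,0,0,0,0,0,0.017,0.85,0,0,0,0,0,0,0.85]'

```text
time_s: 3.9
tool_pos: [0.616, 0.0269, 0.2413]
tool_rot: [[0.106, 0.994, -0.002], [0.994, -0.106, 0.0], [-0.0, -0.002, -1.0]]
contact_force: [0.5, -1.1, -0.3]
finger_gap: 0.152
```

```bash
python3 -c "
from h import *
go(-.150,-.081,.065)"
```

```text
t 3.9 tcp board -0.0521 -0.0797 tip z 0.0633 F [ 0.5 -1.1 -0.3]
yaw err deg 0.13 tilt [-0.0001 -0.0016] gap 0.152 q [  9.  36. -25.  99.  19.  49. -30.]
tool shift [-0.0979  0.0016 -0.0017]
```

move_arm --targets '[0,0,0,-0.01,0.0015,-0.0015,0.85,0,0,0,-0.015,0,0,0.85,0,0,0,-0.015,0,0,0.85,0,0,0,-0.015,0,0,0.85,0,0,0,-0.015,0,0,0.85,0,0,0,-0.015,0,0,0.85,0,0,0,-0.015,0,0,0.85,0,0,0,0,0,0,0.85,0,0,0,0,0,-0.04,0.85,0,0,0,0.034,-0.053,0,0.85,0,0,0,0.034,-0.053,0,0.85,0,0,0,0.034,-0.053,0,0.85]'

```text
time_s: 5.4
tool_pos: [0.4594, 0.0464, 0.2845]
tool_rot: [[0.106, 0.994, 0.001], [0.994, -0.106, 0.001], [0.001, 0.001, -1.0]]
contact_force: [-0.5, 1.2, 0.6]
finger_gap: 0.151
```

move_arm --targets '[0,0,0,0,0,0,0.85,0,0,0,0,0,0,0.85]'

```text
time_s: 5.65
tool_pos: [0.4615, 0.0449, 0.2846]
tool_rot: [[0.106, 0.994, 0.001], [0.994, -0.106, -0.0], [0.0, 0.001, -1.0]]
contact_force: [0.9, -0.6, 0.0]
finger_gap: 0.151
```

```bash
python3 -c "
from h import *
import cv2
go(-.0482,.079,.065)
p,d=read_camera('side'); cv2.imwrite('pics/s2.png',cv2.resize(p[150:400,120:400,::-1],None,fx=2,fy=2))"
```

```text
t 5.65 tcp board -0.0503 0.0759 tip z 0.1066 F [ 0.9 -0.6  0. ]
yaw err deg 0.09 tilt [0.0001 0.0012] gap 0.151 q [ 11.  22. -30. 118.  16.  44. -34.]
tool shift [ 0.0021 -0.0032  0.0416]
```

View pics/s2.png

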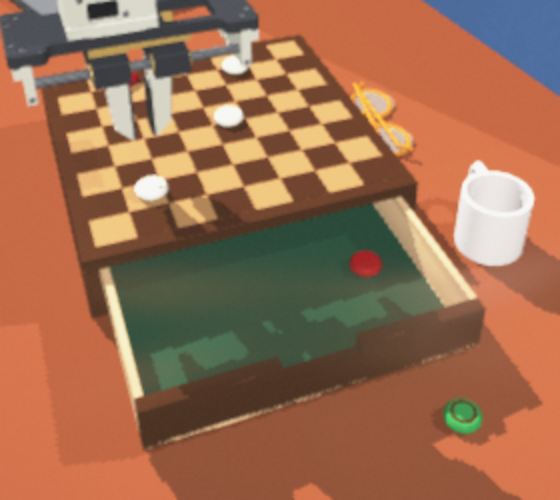

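The red piece is flat in the drawer at (366,263). Fingers stand behind the near light piece.

move_arm --targets '[0,0,0,0.003,-0.003,0.02,0.85,0,0,0,0,0,0.02,0.85,0,0,0,0,0,0.001,0.85,0,0,0,-0.012,0,0,0.85,0,0,0,-0.015,0,0,0.85,0,0,0,-0.015,0,0,0.85,0,0,0,-0.015,0,0,0.85,0,0,0,-0.015,0,0,0.85,0,0,0,-0.015,0,0,0.85,0,0,0,-0.015,0,0,0.85,0,0,0,0,0,0,0.85,0,0,0,0,0,-0.04,0.85]'

```text
time_s: 7.2
tool_pos: [0.4465, -0.0535, 0.2818]
tool_rot: [[0.107, 0.994, -0.005], [0.994, -0.107, 0.001], [0.001, -0.005, -1.0]]
contact_force: [1.9, -0.8, 0.5]
finger_gap: 0.15
```

move_arm --targets '[0,0,0,0.046,0.0235,0,0.85,0,0,0,0.046,0.0235,0,0.85,0,0,0,0.046,0.0235,0,0.85,0,0,0,0.046,0.0235,0,0.85,0,0,0,0,0,0,0.85,0,0,0,0,0,0,0.85]'

```text
time_s: 7.95
tool_pos: [0.5602, 0.1196, 0.2828]
tool_rot: [[0.106, 0.994, -0.001], [0.994, -0.106, -0.0], [-0.0, -0.001, -1.0]]
contact_force: [-0.5, -0.1, -1.0]
finger_gap: 0.149
```

```bash
python3 -c "
from h import *
import cv2
go(.0336,-.0146,.065)
p,d=read_camera('side'); cv2.imwrite('pics/s3.png',cv2.resize(p[150:400,120:400,::-1],None,fx=2,fy=2))"
```

```text
t 7.95 tcp board 0.0343 -0.0145 tip z 0.1048 F [-0.5 -0.1 -1. ]
yaw err deg 0.09 tilt [-0.0005 -0.0011] gap 0.149 q [  3.  31. -29. 104.  18.  50. -40.]
tool shift [-0.0007  0.0002  0.0398]
```

View pics/s3.png

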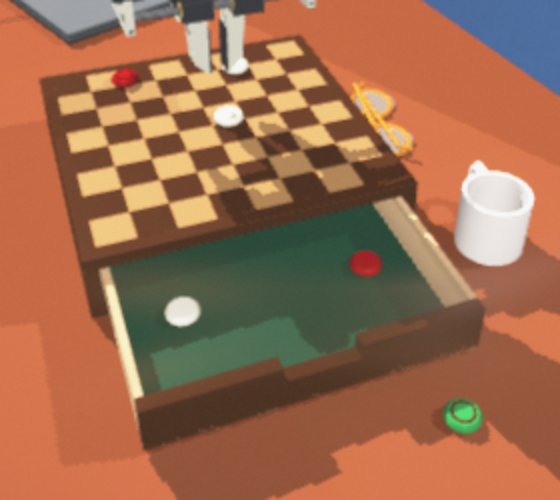

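Red and light lie in the drawer. Next the middle light piece.

move_arm --targets '[0,0,0,0,0,0.02,0.85,0,0,0,0,0,0.0195,0.85,0,0,0,0,0,0,0.85,0,0,0,-0.012,0,0,0.85,0,0,0,-0.018,0,0,0.85,0,0,0,-0.018,0,0,0.85,0,0,0,-0.018,0,0,0.85,0,0,0,-0.018,0,0,0.85,0,0,0,-0.018,0,0,0.85,0,0,0,-0.018,0,0,0.85,0,0,0,-0.018,0,0,0.85,0,0,0,-0.018,0,0,0.85]'

```text
time_s: 9.5
tool_pos: [0.5438, -0.0369, 0.2437]
tool_rot: [[0.107, 0.994, -0.0], [0.994, -0.107, -0.0], [-0.0, -0.0, -1.0]]
contact_force: [0.2, 0.1, 1.2]
finger_gap: 0.152
```

move_arm --targets '[0,0,0,-0.014,0,0,0.85,0,0,0,-0.014,0,0,0.85,0,0,0,0,0,0,0.85,0,0,0,0,0,-0.04,0.85,0,0,0,0.0548,0.007,0,0.85,0,0,0,0.0548,0.007,0,0.85,0,0,0,0.0548,0.007,0,0.85,0,0,0,0.0548,0.007,0,0.85,0,0,0,0.0548,0.007,0,0.85,0,0,0,0,0,0,0.85,0,0,0,0,0,0,0.85]'

```text
time_s: 10.88
tool_pos: [0.6047, 0.2053, 0.2833]
tool_rot: [[0.106, 0.994, -0.001], [0.994, -0.106, -0.001], [-0.001, -0.001, -1.0]]
contact_force: [-1.3, -0.1, -0.2]
finger_gap: 0.151
```

```bash
python3 -c "
from h import *
import cv2
go(.1237,-.050,.065)
p,d=read_camera('side'); cv2.imwrite('pics/s4.png',cv2.resize(p[150:400,120:400,::-1],None,fx=2,fy=2))"
```

```text
t 10.88 tcp board 0.1242 -0.0498 tip z 0.1053 F [-1.3 -0.1 -0.2]
yaw err deg 0.09 tilt [-0.0007 -0.0006] gap 0.151 q [ -5.  36. -28.  94.  20.  55. -46.]
tool shift [-0.0005  0.0002  0.0403]
```

View pics/s4.png

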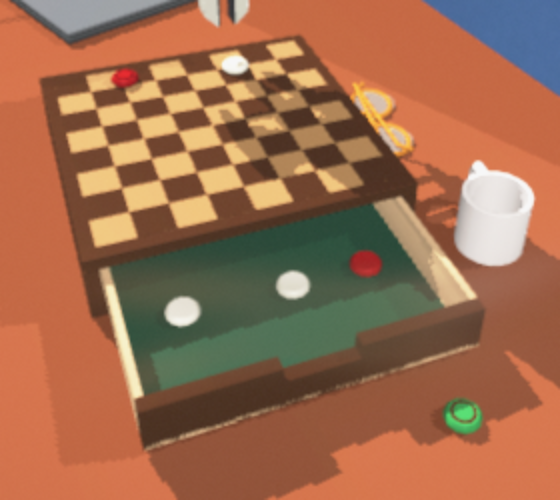

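move_arm --targets '[0,0,0,0,0,0.02,0.85,0,0,0,0,0,0.0195,0.85,0,0,0,0,0,0,0.85,0,0,0,-0.012,0,0,0.85,0,0,0,-0.02,0,0,0.85,0,0,0,-0.02,0,0,0.85,0,0,0,-0.02,0,0,0.85,0,0,0,-0.02,0,0,0.85,0,0,0,-0.02,0,0,0.85,0,0,0,-0.02,0,0,0.85,0,0,0,-0.02,0,0,0.85,0,0,0,-0.02,0,0,0.85]'

```text
time_s: 12.42
tool_pos: [0.5865, 0.0328, 0.2442]
tool_rot: [[0.107, 0.994, 0.0], [0.994, -0.107, -0.0], [-0.0, 0.0, -1.0]]
contact_force: [0.5, 0.3, -0.0]
finger_gap: 0.153
```

move_arm --targets '[0,0,0,-0.018,0,0,0.85,0,0,0,-0.018,0,0,0.85,0,0,0,-0.018,0,0,0.85,0,0,0,-0.018,0,0,0.85,0,0,0,-0.015,0,0,0.85,0,0,0,-0.015,0,0,0.85,0,0,0,0,0,0,0.85,0,0,0,0,0,-0.04,0.85]'

```text
time_s: 13.42
tool_pos: [0.5747, -0.0671, 0.2822]
tool_rot: [[0.106, 0.994, -0.005], [0.994, -0.106, 0.001], [0.0, -0.006, -1.0]]
contact_force: [1.3, 0.1, 0.7]
finger_gap: 0.15
```

move_arm --targets '[0,0,0,0.048,-0.019,0,0.85,0,0,0,0.048,-0.019,0,0.85,0,0,0,0.048,-0.019,0,0.85,0,0,0,0.048,-0.019,0,0.85,0,0,0,0.048,-0.019,0,0.85,0,0,0,0.048,-0.019,0,0.85,0,0,0,0,0,0,0.85,0,0,0,0,0,0,0.85]'

```text
time_s: 14.42
tool_pos: [0.493, 0.2315, 0.2841]
tool_rot: [[0.106, 0.994, -0.0], [0.994, -0.106, -0.0], [-0.0, -0.0, -1.0]]
contact_force: [-0.4, -1.2, 0.2]
finger_gap: 0.152
```

```bash
python3 -c "
from h import *
import cv2
go(.138,.064,.065)
p,d=read_camera('side'); cv2.imwrite('pics/s5.png',cv2.resize(p[150:400,120:400,::-1],None,fx=2,fy=2))"
```

```text
t 14.43 tcp board 0.1385 0.064 tip z 0.1061 F [-0.4 -1.2  0.2]
yaw err deg 0.08 tilt [-0.0004 -0.0001] gap 0.152 q [ -8.  29. -32. 107.  20.  49. -55.]
tool shift [-0.0005  0.      0.0411]
```

View pics/s5.png

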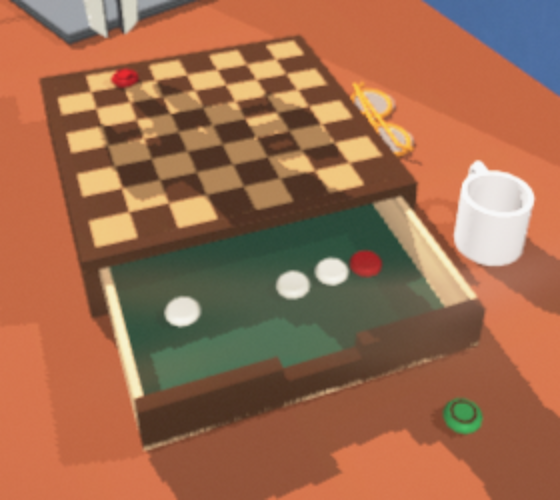

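Four pieces are in the drawer. I'll slant the last sweep slightly so the piece lands in the free gap.

move_arm --targets '[0,0,0,0,0,0.02,0.85,0,0,0,0,0,0.0205,0.85,0,0,0,0,0,0,0.85,0,0,0,-0.012,0,0,0.85,0,0,0,-0.02,0.003,0,0.85,0,0,0,-0.02,0.003,0,0.85,0,0,0,-0.02,0.003,0,0.85,0,0,0,-0.02,0.003,0,0.85,0,0,0,-0.02,0.003,0,0.85,0,0,0,-0.02,0.003,0,0.85,0,0,0,-0.02,0.003,0,0.85,0,0,0,-0.02,0.003,0,0.85]'

```text
time_s: 15.98
tool_pos: [0.4987, 0.0559, 0.2447]
tool_rot: [[0.108, 0.994, 0.001], [0.994, -0.108, -0.0], [-0.0, 0.001, -1.0]]
contact_force: [-0.5, 0.2, -0.5]
finger_gap: 0.15
```

move_arm --targets '[0,0,0,-0.02,0.002,0,0.85,0,0,0,-0.02,0.002,0,0.85,0,0,0,-0.02,0.002,0,0.85,0,0,0,-0.014,0,0,0.85,0,0,0,-0.014,0,0,0.85,0,0,0,-0.014,0,0,0.85,0,0,0,-0.014,0,0,0.85,0,0,0,0,0,0,0.85,0,0,0,0,0,-0.05,0.85,0,0,0,0,0,0,0.85]'

```text
time_s: 17.23
tool_pos: [0.4936, -0.0574, 0.2966]
tool_rot: [[0.106, 0.994, 0.006], [0.994, -0.106, 0.0], [0.001, 0.006, -1.0]]
contact_force: [0.3, 0.4, 0.5]
finger_gap: 0.15
```

```bash
python3 -c "
from h import *
import cv2
go(-.33,0.0,.112)
p,d=read_camera('side'); cv2.imwrite('pics/s6.png',cv2.resize(p[150:400,120:400,::-1],None,fx=2,fy=2))"
```

```text
t 17.23 tcp board -0.1487 0.0333 tip z 0.1186 F [0.3 0.4 0.5]
yaw err deg 0.11 tilt [0.0006 0.0056] gap 0.15 q [ 26.  24. -33. 113.  18.  47. -23.]
tool shift [-0.1812  0.0336  0.0066]
```

View pics/s6.png

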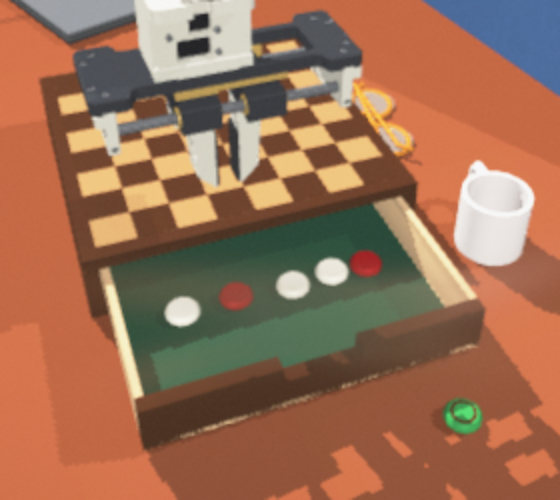

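All five lie flat in the drawer. Next I go in front of the drawer, tilt so the tips lead, and push at its middle.

move_arm --targets '[0,0,0,-0.0455,0.0067,0,0.85,0,0,0,-0.0455,0.0067,0,0.85,0,0,0,-0.0455,0.0067,0,0.85,0,0,0,-0.0455,0.0067,0,0.85,0,0,0,-0.0455,0.0067,0,0.85,0,0.13,0,0,0,0,0.85,0,0.13,0,0,0,0,0.85,0,0,0,0,0,0,0.85,0,0,0,0,0,0,0.85]'

```text
time_s: 18.4
tool_pos: [0.5012, -0.2876, 0.2931]
tool_rot: [[0.103, 0.994, 0.026], [0.961, -0.106, 0.254], [0.255, -0.001, -0.967]]
contact_force: [-0.2, -0.1, -0.6]
finger_gap: 0.148
```

```bash
cat >> h.py <<'E'
def tip(X,Y,Z):
    o=get_obs(); R=np.array(o["tool_rot"]); p=np.array(o["tool_pos"])+.178*R[:,2]; d=p[:2]-ctr
    print("t",round(o["time_s"],2),"tip board",(bx@d).round(4),(by@d).round(4),p[2].round(4),"F",np.round(o["contact_force"],1))
    print("q",np.round(o["qpos"],0)); f=p+R[:,0]*.0095; print("front corner x",(bx@(f[:2]-ctr)).round(4),"z",f[2].round(4))
    print("tool shift",(R.T@(np.array([*(ctr+bx*X+by*Y),Z])-p)).round(4),"unit +bx in tool",(R.T@np.array([*bx,0])).round(3))
E
python3 -c "
from h import *
tip(-.315,0,.022)"
```

```text
t 18.4 tip board -0.3315 0.0018 0.121 F [-0.2 -0.1 -0.6]
q [ 54.  34. -36.  99.   6.  56.  12.]
front corner x -0.3223 z 0.1234
tool shift [-0.0093  0.0019  0.0999] unit +bx in tool [ 0.967 -0.002  0.255]
```

move_arm --targets '[0,0,0,-0.003,0.0006,0.033,0.85,0,0,0,-0.003,0.0006,0.033,0.85,0,0,0,-0.003,0.0006,0.033,0.85,0,0,0,0,0,0,0.85,0,0,0,0,0,0,0.85]'

```text
time_s: 19.02
tool_pos: [0.5055, -0.2713, 0.1969]
tool_rot: [[0.102, 0.994, 0.028], [0.961, -0.106, 0.254], [0.256, 0.001, -0.967]]
contact_force: [-0.7, 0.3, 0.8]
finger_gap: 0.153
```

```bash
python3 -c "
from h import *
tip(-.155,0,.022)"
```

```text
t 19.02 tip board -0.3146 -0.0011 0.0249 F [-0.7  0.3  0.8]
q [ 50.  41. -34. 104.  10.  45.   9.]
front corner x -0.3055 z 0.0273
tool shift [ 0.1536 -0.0013  0.0436] unit +bx in tool [ 0.967 -0.001  0.256]
```

move_arm --targets '[0,0,0,0.0097,0,0.0037,0.85,0,0,0,0.0097,0,0.0037,0.85,0,0,0,0.0097,0,0.0026,0.85,0,0,0,0.0097,0,0.0026,0.85,0,0,0,0.0097,0,0.0026,0.85,0,0,0,0.0097,0,0.0026,0.85,0,0,0,0.0097,0,0.0026,0.85,0,0,0,0.0097,0,0.0026,0.85,0,0,0,0.0097,0,0.0026,0.85,0,0,0,0.0097,0,0.0026,0.85,0,0,0,0.0097,0,0.0026,0.85,0,0,0,0.0097,0,0.0026,0.85]'

```text
time_s: 20.52
tool_pos: [0.5178, -0.1507, 0.1934]
tool_rot: [[0.103, 0.994, 0.027], [0.961, -0.107, 0.256], [0.257, 0.0, -0.966]]
contact_force: [0.7, -2.0, 0.1]
finger_gap: 0.149
```

```bash
python3 -c "
from h import *
tip(-.155,0,.022)"
```

```text
t 20.52 tip board -0.1932 -0.0006 0.0214 F [ 0.7 -2.   0.1]
q [ 40.  38. -34. 110.   9.  38.  -2.]
front corner x -0.184 z 0.0238
tool shift [ 0.037  -0.0007  0.0092] unit +bx in tool [ 0.966 -0.003  0.257]
```

Pushing with about 2 N as expected; 39 mm to go, with force checks.

move_arm --targets '[0,0,0,0.0097,0,0.0026,0.85,0,0,0,0.0097,0,0.0026,0.85,0,0,0,0.0087,0,0.0023,0.85,0,0,0,0.0048,0,0.0013,0.85,0,0,0,0.0029,0,0.0008,0.85,0,0,0,0,0,0,0.85]'

```text
time_s: 21.28
tool_pos: [0.5215, -0.1141, 0.1932]
tool_rot: [[0.103, 0.994, 0.027], [0.961, -0.106, 0.256], [0.257, -0.001, -0.966]]
contact_force: [0.9, 0.4, 0.3]
finger_gap: 0.15
```

move_arm --targets '[0,0,0,0.0029,0,0.0008,0.85,0,0,0,0,0,0,0.85]'

```text
time_s: 21.52
tool_pos: [0.5217, -0.112, 0.1931]
tool_rot: [[0.104, 0.994, 0.027], [0.961, -0.107, 0.255], [0.256, -0.001, -0.967]]
contact_force: [-1.4, -4.3, 0.8]
finger_gap: 0.149
```

```bash
python3 -c "
from h import *
tip(-.155,0,.022)"
```

```text
t 21.52 tip board -0.1544 -0.0004 0.0211 F [-1.4 -4.3  0.8]
q [ 36.  38. -34. 112.   9.  36.  -5.]
front corner x -0.1453 z 0.0235
tool shift [-0.0003 -0.0004 -0.001 ] unit +bx in tool [ 0.967 -0.003  0.256]
```

Force rising; press on a little until it clearly meets the stop.

move_arm --targets '[0,0,0,0.0019,0,0.0005,0.85,0,0,0,0,0,0,0.85]'

```text
time_s: 21.78
tool_pos: [0.5218, -0.1114, 0.1931]
tool_rot: [[0.105, 0.994, 0.027], [0.961, -0.109, 0.253], [0.255, -0.001, -0.967]]
contact_force: [-3.2, -8.8, 3.7]
finger_gap: 0.15
```

move_arm --targets '[0,0,0,0.0019,0,0.0005,0.85,0,0,0,0,0,0,0.85]'

```text
time_s: 22.02
tool_pos: [0.5218, -0.1108, 0.1931]
tool_rot: [[0.107, 0.994, 0.027], [0.962, -0.11, 0.251], [0.253, -0.001, -0.967]]
contact_force: [-4.8, -15.7, 8.0]
finger_gap: 0.151
```

```bash
python3 -c "
from h import *
tip(-.155,0,.022)"
```

```text
t 22.02 tip board -0.1539 -0.0004 0.0209 F [ -4.8 -15.7   8. ]
q [ 35.  38. -33. 112.   9.  36.  -6.]
front corner x -0.1447 z 0.0233
tool shift [-0.0008 -0.0004 -0.0013] unit +bx in tool [ 0.967 -0.006  0.253]
```

The drawer is on its stop: 16 N and no further motion. Retreating straight out, then up.

move_arm --targets '[0,0,0,-0.0145,0,-0.004,0.85,0,0,0,-0.029,0,-0.008,0.85,0,0,0,-0.029,0,-0.008,0.85,0,0,0,-0.048,0,-0.013,0.85,0,0,0,0,0,-0.05,0.85,0,0,0,-0.03,0,-0.05,0.85,0,0,0,-0.03,0,-0.05,0.85,0,0,0,-0.03,0,-0.05,0.85,0,0,0,0,0,0,0.85,0,0,0,0,0,0,0.85]'

```text
time_s: 23.28
tool_pos: [0.4942, -0.3686, 0.3637]
tool_rot: [[0.103, 0.994, 0.027], [0.961, -0.106, 0.257], [0.258, -0.0, -0.966]]
contact_force: [-0.3, 0.7, 0.2]
finger_gap: 0.148
```

```bash
python3 -c "
from h import *
import cv2
tip(0,0,0)
p,d=read_camera('top'); q,d=read_camera('side')
im=np.hstack([p[100:380,100:460],q[140:420,100:460]])[...,::-1]
cv2.imwrite('pics/end.png',cv2.resize(im,(800,311),interpolation=cv2.INTER_CUBIC))"
```

```text
t 23.27 tip board -0.4122 0.0002 0.1918 F [-0.3  0.7  0.2]
q [ 59.  34. -36.  88.   6.  69.  18.]
front corner x -0.403 z 0.1942
tool shift [ 0.3486 -0.0006  0.2918] unit +bx in tool [ 0.966 -0.002  0.258]
```

View pics/end.png

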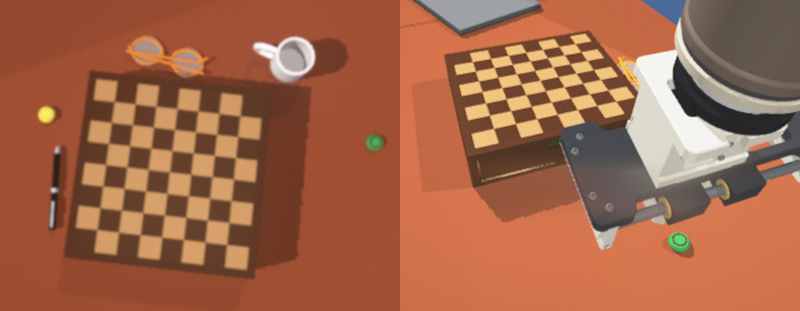

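The top view shows an empty board with the drawer flush. The cup, spectacles, pen and both look-alikes have not moved.

```bash
python3 -c "
from station import *
print(sign_off())"
```

```text
the job is handed in; nothing more can be done
None
```

I swept all five draughtsmen one by one over the edge into the drawer with the fingers, then pushed the drawer shut. The job was handed in at about 23 s of the 64 s allowed.

- **Pieces:** before the push, a side picture showed all five lying flat in the drawer.
- **Drawer:** it ended against its stop. The finger front read 144.7 mm from the board centre, against the 145 mm edge. The force rose from 2 N to about 16–18 N with almost no further movement.
- **Left alone:** the last top picture shows an empty board and nothing sticking out of the case. By eye, the cup, spectacles, pen and the yellow and green look-alikes have not moved.

No check failed. In the last side picture the arm hid part of the drawer front, so that it is fully shut rests on the top picture, the measured position and the force.

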